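# Turn the butter cover over and close the butter dish

### The job

The blue cover of the butter dish lies on its back, open side up. Turn it over in two goes - first stand it up on an end or a side, let go of it so that it stands by itself, then take hold of it afresh - and, without ever dropping it, set it down gently, open side down, into the shallow pocket of the white butter dish so that its whole rim rests on the pocket's floor. Leave the dish where it is and do not disturb the other things.

Things in the scene. Friction and masses are not known exactly. Their poses are not given: they have to be found in the camera images.
- butter_cover: Blue ceramic butter-dish cover, white band near its rim: open box 120 (x) x 62 (y) x 60 (z) mm, walls and top 5 mm thick, about 0.22 kg, flat outside. Origin: centre of the open rim plane; z points from the rim to the closed flat top (at z = +60 mm). At the start z points down and the origin is 60 mm above the counter; closed, z points up. A half turn about z fits as well.
- butter_dish: White butter dish, heavy (0.9 kg), standing loose on the counter: 158 (its x) x 100 (its y) x 18 (z) mm, with a lug 50 mm wide standing out at each x end (194 mm over the lugs). Origin at the centre of its underside, z up. In its top is a rectangular pocket 126 (x) x 68 (y) mm and 10 mm deep with rounded upper edges, so the cover fits with about 3 mm play on each side.
- pocket (a point): Centre of the pocket's floor, 8 mm above the dish's underside and 10 mm below its rim; axes as the dish's. The cover's origin belongs here.
- pepper_mill: Bystander: brown wooden pepper mill, 58 mm wide, 190 mm tall, origin at its foot.
- oil_bottle: Bystander: oil bottle with a yellow cap, 61 mm wide, 268 mm tall, origin at its foot.
- chilli_jar: Bystander: small jar with a black lid, 59 mm wide, 85 mm tall, origin at its foot.
- mug: Bystander: white mug with small leaves, 92x127x95 mm, origin at its foot.
- lemon: Bystander: yellow lemon, 71x53x51 mm, lying on the cooktop to the left, origin at its underside.
There are look-alikes about, which are no part of the job. Of the things that look like the butter_cover, the largest one is meant.

How it is judged (in metres and radians):
On the way, in this order (a step that is already met when the one before it is completed fails the run):
1. the cover stands by itself on an end or a side, let go (angle between butter_cover's own z axis and vertical between 1.42 and 1.72 rad and contact force between the fingers and butter_cover below 0.1 N and linear speed of butter_cover below 0.03 m/s and angular speed of butter_cover below 0.2 rad/s), for 0.2 s.
2. the cover sits open side down in the pocket of the dish, let go (x of butter_cover in the frame of pocket between -0.005 and 0.005 m and y of butter_cover in the frame of pocket between -0.005 and 0.005 m and z of butter_cover in the frame of pocket between -0.003 and 0.003 m and angle between butter_cover's own z axis and vertical below 0.05 rad and angle between the x axis of butter_cover and the x axis of butter_dish, either way round below 0.1 rad and contact force between the fingers and butter_cover below 0.1 N and linear speed of butter_cover below 0.03 m/s and angular speed of butter_cover below 0.2 rad/s), for 0.2 s.
At the end, for the whole second after the job is handed in: The cover rests open side down in the dish's pocket: its origin within 5 mm of the pocket's centre along each side and 3 mm in height, level within 0.05 rad, sides parallel to the dish within 0.1 rad, let go and at rest; the dish stands level (all of step 2 and angle between butter_dish's own z axis and vertical below 0.05 rad); the robot touches nothing.
It fails at once if the cover is dropped or falls (out of the fingers and faster than 0.45 m/s, a fall of about 1 cm) (contact force between the fingers and butter_cover below 0.1 N and linear speed of butter_cover above 0.45 m/s).
It fails at once if the cover is banged down on the dish (more than 40 N) (contact force between butter_cover and butter_dish above 40 N).
It fails at once if the dish is moved by more than 30 mm (distance of butter_dish from where it was at the start of the episode above 0.03 m).
It fails at once if a bystander is moved by more than 30 mm (distance of any of pepper_mill, oil_bottle, chilli_jar, mug, lemon from where it was at the start of the episode above 0.03 m).
It also fails if it takes over 61 s, if anything falls off the work surface, if the arm or the gripper's body presses on something with over 40 N, if the wrist force passes 120 N, or if a joint passes its speed limit or range.

### The arm

A 6-joint arm with a two-finger parallel gripper is mounted at the origin on a cart in front of the work surface, level with it; the furniture and walls round the work are solid. World frame = base frame: x ahead of the robot, y to its left, z up, the work surface at z = 0. Lengths are in m, angles in degrees, forces in N, time in s.
With the tool pointing down it reaches from about 0.4 to 0.825 m from the base axis. Payload 7 kg.
Tool frame: the origin (TCP) lies midway between the tips of the shut fingers; the grasp point (between the pads) lies 19 mm behind it; z points along the fingers, y is the line along which they close (so a half turn about z gives the same grasp; the last joint's range is limited). The gripper opens to 88 mm and grips with 3 to 60 N. Pads are 19 mm wide; open, the fingers measure 130 mm over their backs; the gripper's body (78 mm by 193 mm) begins 47 mm behind the grasp point.
Start: joints at [83.314, 20.546, 0.682, 0, -70.136, -16.507], TCP at [0.266, 0.62, 0.202] pointing down, gripper open.
Joint ranges: [-176.03, 176.03], [-82.01, 121.73], [-58.28, 71.71], [-173.87, 95.51], [-174.79, -0.11], [-173.66, 173.66]. Speed limits (degrees/s): [136.94, 136.94, 172.46, 180, 180, 180].

### API

Orientations are given as [roll, pitch, yaw] about the fixed x, y, z axes, in that order (R = Rz(yaw) Ry(pitch) Rx(roll)).
In Python, from plant import get_state, optics, order gives the robot as it stands. The module is installed in compiled form; this text tells all that it offers.
- The arm moves only by the tool send_rows, never from a script. Its argument "moves" is a list of rows, each an object with "slide": the shift along the tool's x, y, z as a fraction of full scale, a list of three; "turn": the turn about the tool's z as a fraction of full scale; "gripper": the opening, from 0 (shut) to 1 (fully open). A call has exactly 5 rows; each row is the pose to reach, as a shift and turn from the pose commanded when the call began, along the tool's axes at that moment; what a row does not reach only later rows make up. Full scale, the value 1, is 150 mm for a shift and 90 degrees for a turn. A row lasts 1/12 s, in which the tool goes at most 41.7 mm and 7.16 degrees, less where a joint would pass 70% of its speed; a pose out of reach is approached as far as the arm can. A call with a number of a shift or a turn outside -1 to 1 is refused whole. A call with a gripper value outside its range is refused whole. The fingers move at their own pace and stop on an object; "newtons" is the grip in N (left out, the last holds). Time passes only in rows, so rows that repeat a pose let the fingers close, or fill a call up. It gives the time, the measured TCP pose, the force, the opening and the grip force at its end, in the units of the state.
- get_state(): the state, without advancing time (a new reading comes with each control period).
- optics.capture(name): name is "scene" or "top"; returns a dict with "img" (420x560x3 uint8, red, green, blue), "intrinsics" (3x3 intrinsics, pixels), "dist" ([k1, k2, p1, p2, k3] as OpenCV has them; the pictures are not rectified), "origin" and "attitude" of the camera in the world. Camera axes: x right, y down, z forward; pixel columns grow to the right and rows downward; lengths in m; the calibration is good to about 2 mm. A picture is of the moment at which its call begins. There is no depth.
- order.close_job(): hands the job in; it is judged then, once.
Trained networks look in the newest picture that a camera, given by its name, has taken for a name from the list of things; names that differ only in an ending like _2 or _b are one class to them, and where a whole thing is asked for, a point or a joint stands for the part that bears it (a point fixed in the world has none). Each returns a list of dicts, best first, with "p" (0 to 1); they miss things now and then, are a little off and sometimes report something else, mostly with a low value. They report only what shows in the picture. A call takes as long as a camera call. They do not tell look-alikes from the thing itself.
- optics.look_for(camera, name): "location" ([x, y, z] in m, in world coordinates, good to about 4 mm: the middle of the surface that is visible of it).
The state is a dict: "time_s": time; "joints": joint angles; "qd": joint speeds; "joint_torque": joint torques, N m; "tcp_pos": TCP position; "eef_rot": TCP orientation; "contact_force": force on the tool from outside, world axes, zero at the start; "moment": the same for the moment, N m; "gripper_width": finger opening in m; "gripper_force": force on a finger pad.
Only numpy, scipy, OpenCV 4.12 (cv2) and the standard library are available. Lean on these libraries where they do the work, as an engineer would, in place of code of your own. Each camera call takes 0.05 s, during which the arm holds its last target. There are 200 camera calls.

## Working session

There is one attempt and no reset: what is moved stays moved. The work goes in short steps, Python scripts to look and compute and a tool call to move; the robot and the scene stay as the last step left them, time stands still between calls to the robot, and variables do not carry over. Pictures are saved under pics/ and viewed, at most 10 in all, crops included, and the job is handed in when it is done.

Besides the shell and the picture viewer there is one more tool, called after "Call:" by a JSON object that holds its "api" and its "payload". send_rows: Moves the arm, as the interface text tells. Shift numbers are shares of 150 mm and turn numbers shares of 90 degrees, none past 1 either way. Its arguments: {"type":"object","properties":{"moves":{"type":"array"},"newtons":{"type":"number"}},"required":["moves"]}

```bash
mkdir -p pics; python3 - <<'E'
from plant import get_state, optics, order
import cv2
s=get_state();print(s)
for c in("scene","top"):
    d=optics.capture(c);cv2.imwrite(f"pics/{c}0.png",d["img"][:,:,::-1])
    print(c,d["intrinsics"],d["dist"],d["origin"],d["attitude"])
    for n in("butter_cover","butter_dish","mug","pepper_mill","oil_bottle","chilli_jar"):
        print(n,[(r["p"],r["location"]) for r in optics.look_for(c,n)][:4])
E
```

```text
{'time_s': 0.0, 'joints': array([ 8.33139742e+01,  2.05895893e+01,  6.34967798e-01, -1.96162122e-02,
       -7.01351620e+01, -1.65082998e+01]), 'qd': array([ 0.04283135, -0.00349814, -0.03220116,  0.06430523,  0.08396262,
       -0.05182238]), 'joint_torque': array([ 2.06682082e-03, -5.82715774e+01,  2.93042654e+01,  6.99708447e+00,
        6.80234531e-03, -1.40121192e-04]), 'tcp_pos': array([0.26565885, 0.61996575, 0.2013542 ]), 'eef_rot': array([ 1.79908677e+02, -7.83420106e-03, -2.32009995e+01]), 'contact_force': array([ 0.3730175 , -0.04769996, -0.24568579]), 'moment': array([-0.03681799, -0.01077498,  0.01862644]), 'gripper_force': 0.0, 'gripper_width': 0.08729413523791518}
scene [[399.67636244   0.         280.149678  ]
 [  0.         399.67636244 208.19015762]
 [  0.           0.           1.        ]] [0.01051299 0.         0.         0.         0.        ] [-0.27505049 -0.45947515  0.88905554] [-130.59832511   -0.71682326  -58.33976037]
butter_cover [(0.84, [0.4556, 0.0474, 0.0357]), (0.77, [0.4676, 0.4441, 0.0286]), (0.7, [0.4798, -0.3822, 0.0182]), (0.51, [0.4833, 0.3205, 0.0365])]
butter_dish [(0.74, [0.4606, -0.1798, 0.013])]
mug [(0.9, [0.6433, 0.0839, 0.0696])]
pepper_mill [(0.75, [0.6515, -0.257, 0.0912])]
oil_bottle []
chilli_jar [(0.62, [0.6384, -0.3835, 0.066])]
top [[541.51949065   0.         282.7973116 ]
 [  0.         541.51949065 204.86245139]
 [  0.           0.           1.        ]] [0.00026747 0.         0.         0.         0.        ] [0.01406193 0.02535027 1.44776337] [-158.88167975    0.16096204  -89.005223  ]
butter_cover [(0.86, [0.4716, -0.3774, 0.0158]), (0.78, [0.4756, 0.4605, 0.02]), (0.65, [0.4742, 0.0559, 0.0177])]
butter_dish [(0.61, [0.4615, -0.1784, 0.0117])]
mug [(0.91, [0.6817, 0.0972, 0.0528])]
pepper_mill []
oil_bottle [(0.95, [0.6448, -0.1158, 0.1776])]
chilli_jar [(0.58, [0.6477, -0.3757, 0.0799])]
```

View pics/scene0.png

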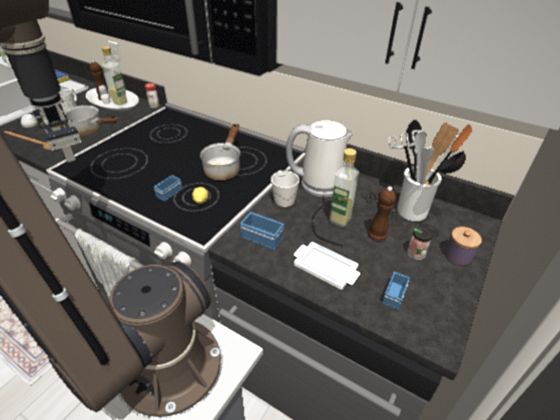

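View pics/top0.png

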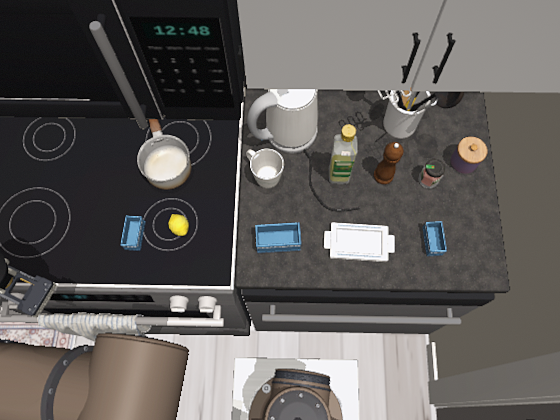

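The scene view shows the largest blue cover at about (262,230) and the dish at (327,265). In the top view they are at (278,237) and (360,242). The small blue look-alikes are at (397,290) and (168,187) in the scene view. I'll fit the outlines next.

```bash
cat > h.py <<'E'
import numpy as np, cv2
from scipy.spatial.transform import Rotation as R
from scipy.optimize import minimize
from plant import get_state, optics, order
def proj(d,P):
    Rc=R.from_euler('xyz',d["attitude"],degrees=True).as_matrix()
    rv=cv2.Rodrigues(Rc.T)[0]; t=-Rc.T@np.array(d["origin"],float)
    return cv2.projectPoints(np.array(P,float),rv,t,np.array(d["intrinsics"]),np.array(d["dist"]))[0][:,0]
def box(a,b,c,z0=0):
    return np.array([[x*a/2,y*b/2,z0+z*c] for x in(-1,1) for y in(-1,1) for z in(0,1)])
COVER=box(.12,.062,.06); DISH=np.vstack([box(.158,.1,.018),box(.194,.05,.012,.004)])
END=box(.06,.062,.12)
def bmask(im,kind):
    h,s,v=[c.astype(int) for c in cv2.split(cv2.cvtColor(im,cv2.COLOR_RGB2HSV))]
    return (((h>95)&(h<125)&(s>90)&(v>40)) if kind=="blue" else ((s<45)&(v>150))).astype(np.uint8)
def seg(d,guess,kind):
    m=bmask(d["img"],kind); m=cv2.morphologyEx(m,cv2.MORPH_CLOSE,np.ones((5,5)))
    if kind!="blue": m=cv2.morphologyEx(m,cv2.MORPH_OPEN,np.ones((3,3)))
    n,l,st,ce=cv2.connectedComponentsWithStats(m)
    g=proj(d,[guess])[0]; k=1+np.argmin(np.linalg.norm(ce[1:]-g,axis=1)+(st[1:,4]<80)*1e3)
    pts=np.argwhere(l==k)[:,::-1].astype(np.int32)
    hull=cv2.convexHull(pts); o=np.zeros((420*4,560*4),np.uint8)
    M=np.zeros((420,560),np.uint8); cv2.fillConvexPoly(M,hull,1)
    return cv2.resize(M,None,fx=4,fy=4,interpolation=cv2.INTER_NEAREST),st[k]
def fit(ds,guess,kind,shape,yaw0=90,z=0):
    ms=[seg(d,guess,kind) for d in ds]; print([list(m[1]) for m in ms])
    def cost(p):
        P=shape@R.from_euler('z',p[2],degrees=True).as_matrix().T+[p[0]/1000,p[1]/1000,z]; c=0
        for d,(m,_) in zip(ds,ms):
            q=cv2.convexHull(((proj(d,P)+.5)*4).astype(np.float32)); o=np.zeros_like(m)
            cv2.fillConvexPoly(o,np.round(q*16).astype(np.int32),1,shift=4); c+=np.count_nonzero(o!=m)/16
        return c
    x0=[guess[0]*1000,guess[1]*1000,yaw0]
    r=minimize(cost,x0,method="Nelder-Mead",options=dict(initial_simplex=np.array([x0]*4)+np.vstack([np.zeros(3),np.diag([8,8,6.])]),xatol=.05,fatol=.1))
    print(np.round(r.x,1),"cost px",round(r.fun,1)); return r.x
E
python3 - <<'E'
from h import *
t=optics.capture("top");s=optics.capture("scene")
for ds in([t],[s],[t,s]):
    fit(ds,[.474,.053,.03],"blue",COVER); fit(ds,[.461,-.179,.01],"w",DISH)
E
```

```text
[[np.int32(255), np.int32(223), np.int32(46), np.int32(30), np.int32(1249)]]
[465.8  51.6  94.4] cost px 46.6
[[np.int32(324), np.int32(222), np.int32(71), np.int32(39), np.int32(2298)]]
[ 465.5 -173.3   87. ] cost px 65.9
[[np.int32(240), np.int32(212), np.int32(44), np.int32(38), np.int32(1098)]]
[465.   51.8  93.7] cost px 39.5
[[np.int32(294), np.int32(242), np.int32(66), np.int32(47), np.int32(1848)]]
[ 464.5 -171.8   87.4] cost px 66.7
[[np.int32(255), np.int32(223), np.int32(46), np.int32(30), np.int32(1249)], [np.int32(240), np.int32(212), np.int32(44), np.int32(38), np.int32(1098)]]
[465.7  52.   94.4] cost px 89.2
[[np.int32(324), np.int32(222), np.int32(71), np.int32(39), np.int32(2298)], [np.int32(294), np.int32(242), np.int32(66), np.int32(47), np.int32(1848)]]
[ 465.  -173.2   87.2] cost px 145.6
```

Call:
{"api": "send_rows", "payload": {"moves": [{"slide":[0.17,0.18,0],"turn":0,"gripper":1},{"slide":[0.34,0.36,0],"turn":0,"gripper":1},{"slide":[0.52,0.54,0],"turn":0,"gripper":1},{"slide":[0.69,0.72,0],"turn":0,"gripper":1},{"slide":[0.86,0.89,0],"turn":0,"gripper":1}], "newtons": 8}}

```text
time_s: 1.22
tcp_pos: [0.3321, 0.4451, 0.2024]
eef_rot: [-180.0, 0.0, -23.2]
contact_force: [0.4, -0.6, 0.6]
gripper_width: 0.0876
gripper_force: 0.0
```

Call:
{"api": "send_rows", "payload": {"moves": [{"slide":[0.17,0.18,0],"turn":0,"gripper":1},{"slide":[0.34,0.36,0],"turn":0,"gripper":1},{"slide":[0.52,0.54,0],"turn":0,"gripper":1},{"slide":[0.69,0.72,0],"turn":0,"gripper":1},{"slide":[0.86,0.89,0],"turn":0,"gripper":1}]}}

```text
time_s: 1.63
tcp_pos: [0.398, 0.2716, 0.2027]
eef_rot: [-179.9, -0.0, -23.2]
contact_force: [1.3, 0.4, -0.8]
gripper_width: 0.0875
gripper_force: 0.0
```

Call:
{"api": "send_rows", "payload": {"moves": [{"slide":[0.17,0.18,0],"turn":0.07,"gripper":1},{"slide":[0.34,0.36,0],"turn":0.14,"gripper":1},{"slide":[0.52,0.54,0],"turn":0.21,"gripper":1},{"slide":[0.69,0.72,0],"turn":0.28,"gripper":1},{"slide":[0.86,0.9,0],"turn":0.35,"gripper":1}]}}

```text
time_s: 2.05
tcp_pos: [0.4636, 0.0968, 0.2028]
eef_rot: [-179.9, -0.0, -55.0]
contact_force: [0.8, 0.7, 0.6]
gripper_width: 0.0877
gripper_force: 0.0
```

Call:
{"api": "send_rows", "payload": {"moves": [{"slide":[0,0,0.05],"turn":0.07,"gripper":1},{"slide":[0,0,0.15],"turn":0.14,"gripper":1},{"slide":[0,0,0.3],"turn":0.21,"gripper":1},{"slide":[0,0,0.45],"turn":0.28,"gripper":1},{"slide":[0,0,0.6],"turn":0.34,"gripper":1}]}}

```text
time_s: 2.47
tcp_pos: [0.4635, 0.0983, 0.1118]
eef_rot: [-179.9, 0.0, -85.7]
contact_force: [1.0, 0.6, -1.1]
gripper_width: 0.0876
gripper_force: 0.0
```

```bash
python3 - <<'E'
from h import *
d=optics.capture("top");a=d["img"][130:330,150:450]
e=optics.capture("scene")["img"][130:330,150:450]
cv2.imwrite("pics/a1.png",cv2.resize(np.vstack([a]),None,fx=2.6,fy=2.6)[:,:,::-1])
print(get_state()["tcp_pos"],get_state()["eef_rot"])
E
```

```text
[0.46101379 0.09717825 0.10945434] [ 1.79692957e+02 -1.30258956e-01 -8.54364647e+01]
```

View pics/a1.png

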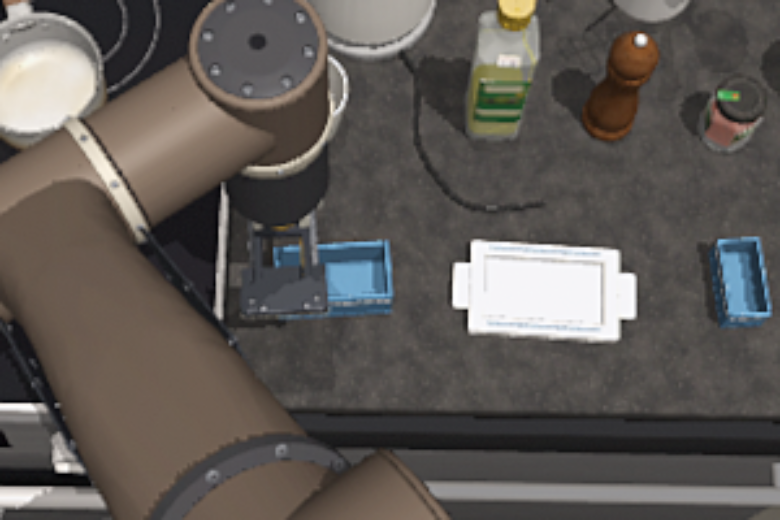

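The crop shows the gripper straddling the cover's left end at (285,270). The cover's right end is at (390,280), and the dish at (543,290) is clear. Next I descend and close.

Call:
{"api": "send_rows", "payload": {"moves": [{"slide":[0,0,0.17],"turn":0,"gripper":1},{"slide":[0,0,0.37],"turn":0,"gripper":1},{"slide":[0,0,0.55],"turn":0,"gripper":1},{"slide":[0,0,0.66],"turn":0,"gripper":1},{"slide":[0,0,0.66],"turn":0,"gripper":1}]}}

```text
time_s: 2.98
tcp_pos: [0.462, 0.0978, 0.0115]
eef_rot: [179.8, -0.1, -85.1]
contact_force: [-0.1, 0.1, -0.3]
gripper_width: 0.0877
gripper_force: 0.0
```

Call:
{"api": "send_rows", "payload": {"moves": [{"slide":[0,0,0],"turn":0,"gripper":0.85},{"slide":[0,0,0],"turn":0,"gripper":0.75},{"slide":[0,0,0],"turn":0,"gripper":0.7},{"slide":[0,0,0],"turn":0,"gripper":0.5},{"slide":[0,0,0],"turn":0,"gripper":0.5}], "newtons": 8}}

```text
time_s: 3.4
tcp_pos: [0.4637, 0.0989, 0.0144]
eef_rot: [-179.9, 0.1, -85.3]
contact_force: [-3.6, 1.6, 7.9]
gripper_width: 0.0622
gripper_force: 8.0
```

Call:
{"api": "send_rows", "payload": {"moves": [{"slide":[0.025,0,-0.073],"turn":0,"gripper":0.5},{"slide":[0.06,0,-0.143],"turn":0,"gripper":0.5},{"slide":[0.1,0,-0.21],"turn":0,"gripper":0.5},{"slide":[0.145,0,-0.27],"turn":0,"gripper":0.5},{"slide":[0.2,0,-0.327],"turn":0,"gripper":0.5}]}}

```text
time_s: 3.82
tcp_pos: [0.4657, 0.0683, 0.0632]
eef_rot: [-180.0, 0.0, -85.3]
contact_force: [0.2, -0.2, -1.7]
gripper_width: 0.062
gripper_force: 8.0
```

```bash
python3 - <<'E'
from h import *
d=optics.capture("top");a=d["img"][180:290,220:420]
e=optics.capture("scene")["img"][180:290,180:380]
cv2.imwrite("pics/a2.png",cv2.resize(np.vstack([a,e]),None,fx=2.7,fy=2.7)[:,:,::-1])
print(get_state())
E
```

```text
{'time_s': 3.9167, 'joints': array([ 3.23194161e+01,  9.55812792e+00, -3.51211460e+01,  1.06581472e-02,
       -4.51915435e+01, -2.76572361e+01]), 'qd': array([ 0.79074886,  1.37595436, -0.94909494, -0.38062866,  2.05414269,
       -1.45029188]), 'joint_torque': array([ -0.22952967, -37.12588906,  22.84471393,   5.65538451,
        -0.47398528,   0.25098612]), 'tcp_pos': array([0.46635514, 0.06801532, 0.06375921]), 'eef_rot': array([-1.79882060e+02,  5.32512136e-02, -8.53302625e+01]), 'contact_force': array([ 0.28275393,  0.71324093, -2.7746544 ]), 'moment': array([ 0.26212985, -0.0583235 , -0.01158822]), 'gripper_force': 7.999721998348832, 'gripper_width': 0.06203678416984644}
```

View pics/a2.png

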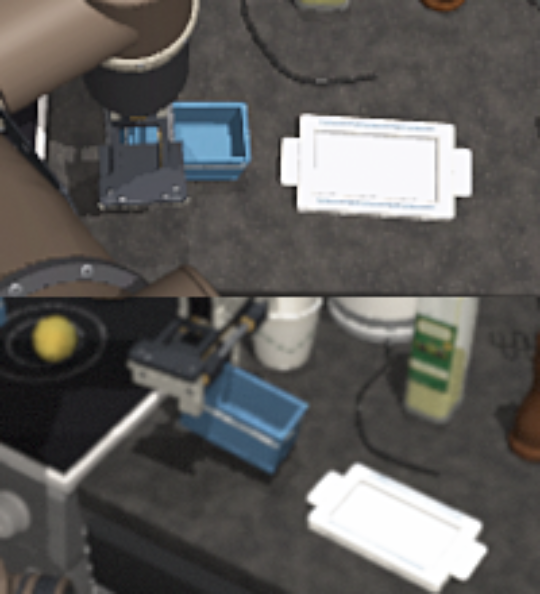

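The cover was lifted level, because 8 N of pad friction holds it against turning. I'll lower it to just above the counter and soften the grip so it can pivot.

Call:
{"api": "send_rows", "payload": {"moves": [{"slide":[0,0,0.08],"turn":0,"gripper":0.5},{"slide":[0,0,0.16],"turn":0,"gripper":0.5},{"slide":[0,0,0.22],"turn":0,"gripper":0.5},{"slide":[0,0,0.27],"turn":0,"gripper":0.5},{"slide":[0,0,0.27],"turn":0,"gripper":0.5}]}}

```text
time_s: 4.33
tcp_pos: [0.4652, 0.0683, 0.0205]
eef_rot: [179.9, -0.1, -85.3]
contact_force: [-0.2, 0.2, -1.8]
gripper_width: 0.0621
gripper_force: 8.0
```

Call:
{"api": "send_rows", "payload": {"moves": [{"slide":[0,0,0],"turn":0,"gripper":0.5},{"slide":[0,0,0],"turn":0,"gripper":0.5},{"slide":[0,0,0],"turn":0,"gripper":0.5},{"slide":[0,0,0],"turn":0,"gripper":0.5},{"slide":[0,0,0],"turn":0,"gripper":0.5}], "newtons": 4}}

```text
time_s: 4.75
tcp_pos: [0.4657, 0.0686, 0.0221]
eef_rot: [-180.0, 0.0, -85.3]
contact_force: [-0.1, -0.2, -1.7]
gripper_width: 0.062
gripper_force: 4.0
```

```bash
python3 - <<'E'
from h import *
optics.capture("top");optics.capture("scene")
F=[];M=[]
for i in range(6):
    optics.capture("scene");s=get_state();F.append(s["contact_force"]);M.append(s["moment"])
print(np.mean(F,0),np.mean(M,0),s["tcp_pos"],s["gripper_force"],s["gripper_width"])
E
```

```text
[-0.38021951 -0.00829714 -1.15591462] [ 0.15491773  0.18364513 -0.0607045 ] [0.46573102 0.06864484 0.02189015] 4.000067721353844 0.06192946857721634
```

Call:
{"api": "send_rows", "payload": {"moves": [{"slide":[0.02,0,-0.06],"turn":0,"gripper":0.5},{"slide":[0.05,0,-0.12],"turn":0,"gripper":0.5},{"slide":[0.08,0,-0.18],"turn":0,"gripper":0.5},{"slide":[0.11,0,-0.23],"turn":0,"gripper":0.5},{"slide":[0.15,0,-0.28],"turn":0,"gripper":0.5}]}}

```text
time_s: 5.57
tcp_pos: [0.4679, 0.0458, 0.0651]
eef_rot: [-179.9, 0.0, -85.3]
contact_force: [-0.1, -0.7, -2.2]
gripper_width: 0.0617
gripper_force: 4.0
```

```bash
python3 - <<'E'
from h import *
d=optics.capture("top");a=d["img"][180:290,220:420]
e=optics.capture("scene")["img"][180:290,180:380]
cv2.imwrite("pics/a3.png",cv2.resize(np.vstack([a,e]),None,fx=2.7,fy=2.7)[:,:,::-1])
F=[];M=[]
for i in range(6):
    optics.capture("scene");s=get_state();F.append(s["contact_force"]);M.append(s["moment"])
print(np.mean(F,0),np.mean(M,0),s["tcp_pos"],s["gripper_force"],s["gripper_width"])
E
```

```text
[-0.50005782  4.02417958  4.78898977] [ 1.49724931  0.34920305 -0.01474648] [0.46844629 0.04700426 0.06416036] 4.000149128623889 0.061856458609566546
```

View pics/a3.png

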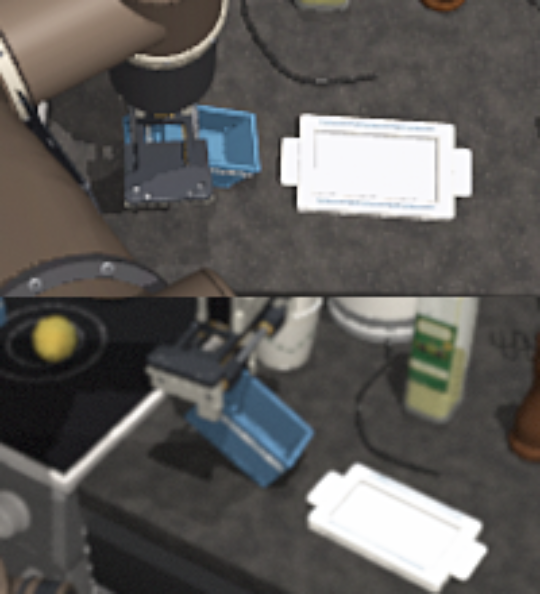

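```bash
python3 - <<'E'
from h import *
for i in range(5):
    optics.capture("top");s=get_state();print(np.round(s["contact_force"],1),np.round(s["moment"],2),np.round(s["tcp_pos"],4),s["joints"].round(1))
E
```

```text
[-0.5  4.2  5.1] [ 1.51  0.25 -0.04] [0.4685 0.0471 0.0641] [ 29.8   9.5 -35.1  -0.  -45.3 -25. ]
[-0.3  3.9  5. ] [ 1.59  0.18 -0.03] [0.4684 0.0471 0.0641] [ 29.8   9.5 -35.1  -0.  -45.3 -25. ]
[-0.5  3.8  5.6] [ 1.52  0.24 -0.04] [0.4685 0.0471 0.0641] [ 29.8   9.5 -35.1   0.  -45.3 -25. ]
[-0.9  4.1  5.5] [ 1.48  0.2  -0.04] [0.4684 0.0471 0.0641] [ 29.8   9.5 -35.1   0.  -45.3 -25. ]
[-0.6  5.5  5.2] [ 1.54  0.24 -0.04] [0.4684 0.0471 0.0641] [ 29.8   9.5 -35.1   0.  -45.3 -25. ]
```

Call:
{"api": "send_rows", "payload": {"moves": [{"slide":[0,0,-0.03],"turn":0,"gripper":0.5},{"slide":[0,0,-0.06],"turn":0,"gripper":0.5},{"slide":[0,0,-0.08],"turn":0,"gripper":0.5},{"slide":[0,0,-0.08],"turn":0,"gripper":0.5},{"slide":[0,0,-0.08],"turn":0,"gripper":0.5}]}}

```text
time_s: 6.63
tcp_pos: [0.4674, 0.0461, 0.0758]
eef_rot: [180.0, 0.0, -85.3]
contact_force: [-0.4, 0.1, -2.9]
gripper_width: 0.0619
gripper_force: 4.0
```

```bash
python3 - <<'E'
from h import *
d=optics.capture("top");a=d["img"][180:290,220:420]
e=optics.capture("scene")["img"][180:290,180:380]
cv2.imwrite("pics/a4.png",cv2.resize(np.vstack([a,e]),None,fx=2.7,fy=2.7)[:,:,::-1])
s=get_state();print(np.round(s["contact_force"],1),np.round(s["moment"],2),np.round(s["tcp_pos"],4))
E
```

```text
[ 0.3  0.1 -3.4] [ 0.08 -0.03  0.03] [0.4673 0.046  0.0756]
```

View pics/a4.png

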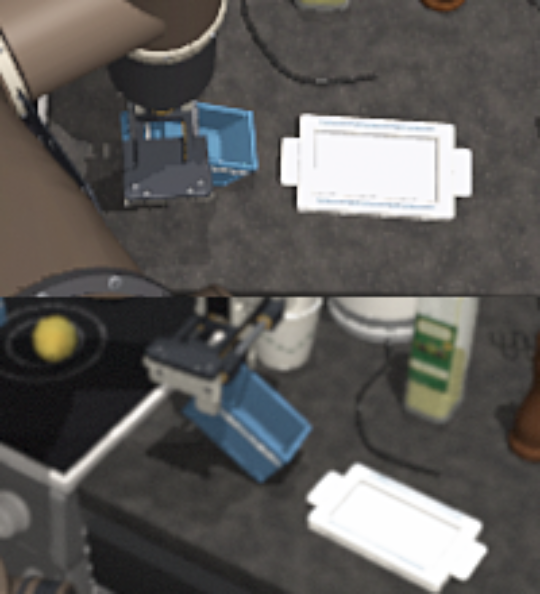

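Call:
{"api": "send_rows", "payload": {"moves": [{"slide":[0,0,0],"turn":0,"gripper":0.5},{"slide":[0,0,-0.13],"turn":0,"gripper":0.5},{"slide":[0,0,-0.26],"turn":0,"gripper":0.5},{"slide":[0,0,-0.26],"turn":0,"gripper":0.5},{"slide":[0,0,-0.26],"turn":0,"gripper":0.5}], "newtons": 3}}

```text
time_s: 7.15
tcp_pos: [0.4681, 0.0465, 0.1154]
eef_rot: [-179.9, 0.1, -85.3]
contact_force: [0.2, -0.2, -2.6]
gripper_width: 0.0622
gripper_force: 3.0
```

```bash
cat >> h.py <<'E'
# tilt of a cover held by the gripper: fit of visible blue, grip point known
def tilt(cams=("top","scene"),yaw=94.6,sgn=1):
    ds=[optics.capture(c) for c in cams]; s=get_state(); g=np.array(s["tcp_pos"])+[0,0,.019]
    ms=[]
    for d in ds:
        m=bmask(d["img"],"blue"); q=proj(d,[g-[0,0,.03]])[0].astype(int); k=np.zeros_like(m); cv2.circle(k,tuple(int(v) for v in q),55,1,-1)
        ms.append(m*k)
    def cost(p,full=False):
        a,e,zz=p; B=COVER-[0,0,.03]      # box centred
        # body: long axis local x; pivot at local (e,0,zz)
        P=(B-[e/1000,0,zz/1000])@R.from_euler('y',-a,degrees=True).as_matrix().T
        P=P@R.from_euler('z',yaw,degrees=True).as_matrix().T+g; c=0
        for d,m in zip(ds,ms):
            h=cv2.convexHull((proj(d,P)*16).round().astype(np.int32)); o=np.zeros_like(m); cv2.fillConvexPoly(o,h,1,shift=4)
            c+=2*np.count_nonzero(m&(1-o))+0.5*np.count_nonzero((o>0)&(m==0))
        return c
    best=min(((cost((a,e,z)),a,e,z) for a in range(-20,200,4) for e in(35,40,45,50) for z in(-10,-5,0,5,10)))
    print("tilt fit cost,angle,e,z",best,"F",s["contact_force"].round(1),"M",s["moment"].round(2),"tcp",s["tcp_pos"].round(4))
    return best
E
python3 - <<'E'
from h import *
tilt()
E
```

```text
tilt fit cost,angle,e,z (np.float64(748.0), 60, 35, 10) F [ 0.   0.2 -2.9] M [ 0.09 -0.01  0.05] tcp [0.4669 0.046  0.1141]
```

Call:
{"api": "send_rows", "payload": {"moves": [{"slide":[0,0,-0.2],"turn":0,"gripper":0.5},{"slide":[0,0,-0.2],"turn":0,"gripper":0.5},{"slide":[0,0,0],"turn":0,"gripper":0.5},{"slide":[0,0,-0.1],"turn":0,"gripper":0.5},{"slide":[0,0,-0.1],"turn":0,"gripper":0.5}]}}

```text
time_s: 7.67
tcp_pos: [0.4672, 0.0458, 0.1295]
eef_rot: [179.9, -0.1, -85.3]
contact_force: [1.2, 0.1, -0.0]
gripper_width: 0.0616
gripper_force: 3.0
```

```bash
python3 - <<'E'
from h import *
tilt();tilt(("scene",));tilt(("top",))
d=optics.capture("top");a=d["img"][180:290,220:420]
e=optics.capture("scene")["img"][180:290,180:380]
cv2.imwrite("pics/a5.png",cv2.resize(np.vstack([a,e]),None,fx=2.7,fy=2.7)[:,:,::-1])
E
```

```text
tilt fit cost,angle,e,z (np.float64(996.5), 64, 50, 10) F [ 0.1 -0.  -2.3] M [ 0.19 -0.09  0.01] tcp [0.4679 0.0463 0.1296]
tilt fit cost,angle,e,z (np.float64(307.5), 68, 50, 10) F [-0.5  0.2 -2.3] M [ 0.13 -0.03  0.04] tcp [0.4678 0.0463 0.1296]
tilt fit cost,angle,e,z (np.float64(573.5), 60, 35, 10) F [-0.  -0.4 -2.8] M [ 0.03 -0.08  0.05] tcp [0.4677 0.0462 0.1296]
```

View pics/a5.png

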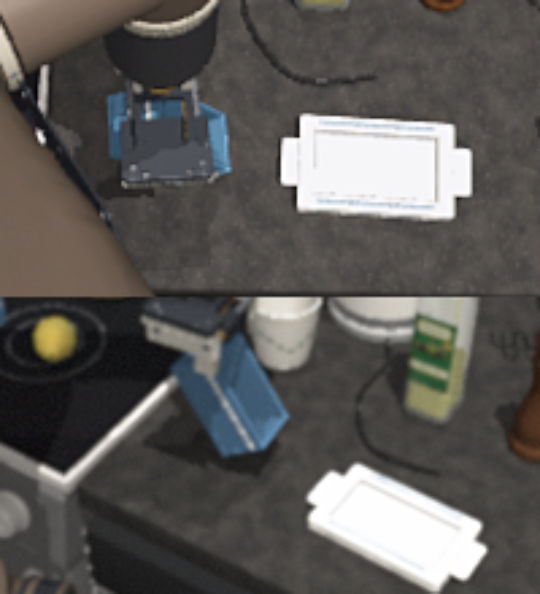

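Tilt is now about 62°, with the lower edge almost under the fingers at (235,450) in the lower crop. I'll lower it until that edge touches, then push sideways so counter friction finishes the turn.

Call:
{"api": "send_rows", "payload": {"moves": [{"slide":[0,0,0.08],"turn":0,"gripper":0.5},{"slide":[0,0,0.16],"turn":0,"gripper":0.5},{"slide":[0,0,0.21],"turn":0,"gripper":0.5},{"slide":[0,0,0.25],"turn":0,"gripper":0.5},{"slide":[0,0,0.26],"turn":0,"gripper":0.5}]}}

```text
time_s: 8.38
tcp_pos: [0.4674, 0.0461, 0.0905]
eef_rot: [180.0, -0.0, -85.3]
contact_force: [-2.5, 1.1, 6.0]
gripper_width: 0.0623
gripper_force: 3.0
```

```bash
python3 - <<'E'
from h import *
tilt(("scene",))
E
```

```text
tilt fit cost,angle,e,z (np.float64(281.5), 68, 50, 10) F [-1.3  0.   0.5] M [0.15 0.56 0.02] tcp [0.4675 0.0461 0.0906]
```

Call:
{"api": "send_rows", "payload": {"moves": [{"slide":[0.04,0,-0.005],"turn":0,"gripper":0.5},{"slide":[0.08,0,-0.01],"turn":0,"gripper":0.5},{"slide":[0.12,0,-0.013],"turn":0,"gripper":0.5},{"slide":[0.16,0,-0.013],"turn":0,"gripper":0.5},{"slide":[0.2,0,-0.013],"turn":0,"gripper":0.5}]}}

```text
time_s: 8.85
tcp_pos: [0.4701, 0.0155, 0.0929]
eef_rot: [-180.0, 0.0, -85.3]
contact_force: [-0.2, -0.5, -1.9]
gripper_width: 0.0624
gripper_force: 3.0
```

```bash
python3 - <<'E'
from h import *
tilt(("scene",));tilt()
E
```

```text
tilt fit cost,angle,e,z (np.float64(291.5), 68, 50, 10) F [-0.5 -1.1 -2.5] M [-0.09 -0.07 -0.  ] tcp [0.4699 0.0148 0.0928]
tilt fit cost,angle,e,z (np.float64(922.0), 64, 45, 10) F [ 0.3  0.  -2. ] M [ 0.06 -0.   -0.01] tcp [0.47   0.0156 0.0928]
```

Call:
{"api": "send_rows", "payload": {"moves": [{"slide":[-0.06,0,-0.02],"turn":0,"gripper":0.5},{"slide":[-0.16,0,-0.02],"turn":0,"gripper":0.5},{"slide":[-0.25,0,-0.01],"turn":0,"gripper":0.5},{"slide":[-0.25,0,0.015],"turn":0,"gripper":0.5},{"slide":[-0.25,0,0.035],"turn":0,"gripper":0.5}]}}

```text
time_s: 9.42
tcp_pos: [0.4679, 0.0549, 0.0882]
eef_rot: [-179.9, 0.0, -85.2]
contact_force: [0.1, 1.6, 5.3]
gripper_width: 0.0621
gripper_force: 3.0
```

Call:
{"api": "send_rows", "payload": {"moves": [{"slide":[0.04,0,0],"turn":0,"gripper":0.5},{"slide":[0.08,0,0],"turn":0,"gripper":0.5},{"slide":[0.12,0,0],"turn":0,"gripper":0.5},{"slide":[0.16,0,0],"turn":0,"gripper":0.5},{"slide":[0.2,0,0],"turn":0,"gripper":0.5}]}}

```text
time_s: 9.83
tcp_pos: [0.4688, 0.0225, 0.0872]
eef_rot: [179.9, -0.0, -85.4]
contact_force: [-0.8, 0.1, -3.0]
gripper_width: 0.0617
gripper_force: 3.0
```

```bash
python3 - <<'E'
from h import *
tilt(("scene",));tilt()
E
```

```text
tilt fit cost,angle,e,z (np.float64(316.0), 84, 50, 10) F [-0.2 -1.2 -0.4] M [-0.04 -0.09  0.04] tcp [0.4687 0.0218 0.0871]
tilt fit cost,angle,e,z (np.float64(984.0), 80, 40, 10) F [-1.6  0.   0.5] M [-0.04  0.32  0.04] tcp [0.4687 0.0226 0.0872]
```

Call:
{"api": "send_rows", "payload": {"moves": [{"slide":[0.03,0,0.007],"turn":0,"gripper":0.5},{"slide":[0.06,0,0.014],"turn":0,"gripper":0.5},{"slide":[0.09,0,0.02],"turn":0,"gripper":0.5},{"slide":[0.11,0,0.027],"turn":0,"gripper":0.5},{"slide":[0.11,0,0.03],"turn":0,"gripper":0.5}]}}

```text
time_s: 10.4
tcp_pos: [0.4708, 0.0066, 0.083]
eef_rot: [180.0, -0.0, -85.3]
contact_force: [-0.5, -2.1, 4.7]
gripper_width: 0.0618
gripper_force: 3.0
```

```bash
python3 - <<'E'
from h import *
tilt(("scene",));tilt()
e=optics.capture("scene")["img"][170:290,180:340]
cv2.imwrite("pics/a6.png",cv2.resize(e,None,fx=4,fy=4)[:,:,::-1])
E
```

```text
tilt fit cost,angle,e,z (np.float64(334.5), 92, 50, 10) F [-1.3 -0.8  4.8] M [-0.41  0.41  0.03] tcp [0.4708 0.0068 0.083 ]
tilt fit cost,angle,e,z (np.float64(935.0), 96, 50, 10) F [-1.5 -0.9  3.8] M [-0.42  0.43  0.03] tcp [0.4707 0.0072 0.0831]
```

View pics/a6.png

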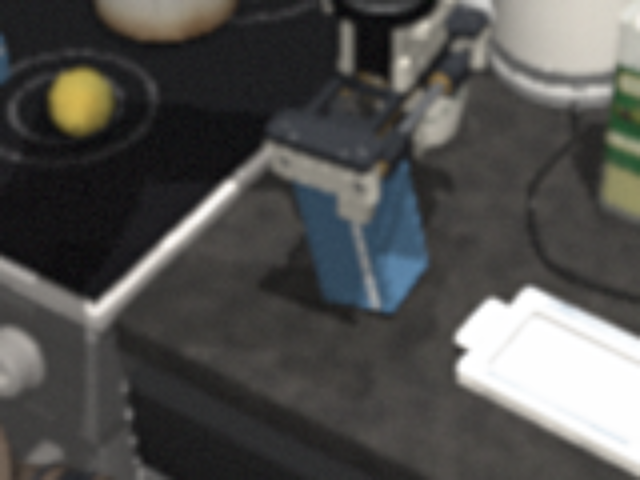

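Standing on its end at (350,300) in the crop, lightly pressed down. Now I let go.

Call:
{"api": "send_rows", "payload": {"moves": [{"slide":[0,0,-0.005],"turn":0,"gripper":0.5},{"slide":[0,0,-0.005],"turn":0,"gripper":0.74},{"slide":[0,0,-0.005],"turn":0,"gripper":0.78},{"slide":[0,0,-0.005],"turn":0,"gripper":0.85},{"slide":[0,0,-0.005],"turn":0,"gripper":0.95}]}}

```text
time_s: 11.02
tcp_pos: [0.4708, 0.0075, 0.0837]
eef_rot: [-180.0, 0.0, -85.3]
contact_force: [0.0, -0.6, -0.2]
gripper_width: 0.0761
gripper_force: 0.0
```

Call:
{"api": "send_rows", "payload": {"moves": [{"slide":[0,0,0],"turn":0,"gripper":1},{"slide":[0,0,0],"turn":0,"gripper":1},{"slide":[0,0,0],"turn":0,"gripper":1},{"slide":[0,0,0],"turn":0,"gripper":1},{"slide":[0,0,0],"turn":0,"gripper":1}]}}

```text
time_s: 11.43
tcp_pos: [0.4707, 0.0073, 0.0838]
eef_rot: [180.0, 0.0, -85.3]
contact_force: [0.0, -0.6, -1.0]
gripper_width: 0.0875
gripper_force: 0.0
```

```bash
python3 - <<'E'
from h import *
tilt(("scene",));tilt()
E
```

```text
tilt fit cost,angle,e,z (np.float64(251.0), 96, 45, -5) F [ 0.3  0.  -0.9] M [ 0.08 -0.1  -0.05] tcp [0.4708 0.0073 0.0838]
tilt fit cost,angle,e,z (np.float64(641.5), 88, 50, 5) F [ 0.   1.1 -0.5] M [0.08 0.01 0.01] tcp [0.4708 0.0073 0.0838]
```

Call:
{"api": "send_rows", "payload": {"moves": [{"slide":[0,0,-0.15],"turn":0,"gripper":1},{"slide":[0,0,-0.35],"turn":0,"gripper":1},{"slide":[0,0,-0.55],"turn":0,"gripper":1},{"slide":[0,0,-0.75],"turn":0,"gripper":1},{"slide":[0,0,-0.9],"turn":0,"gripper":1}]}}

```text
time_s: 12.0
tcp_pos: [0.4713, 0.0073, 0.2214]
eef_rot: [-179.9, 0.0, -85.3]
contact_force: [1.5, 1.4, -0.2]
gripper_width: 0.0878
gripper_force: 0.0
```

```bash
python3 - <<'E'
from h import *
s=optics.capture("scene");t=optics.capture("top")
fit([s],[.468,-.005,.06],"blue",END,94.6)
fit([s,t],[.468,-.005,.06],"blue",END,94.6)
print(get_state()["tcp_pos"],get_state()["contact_force"])
cv2.imwrite("pics/a7.png",cv2.resize(np.hstack([s["img"][150:290,180:330],t["img"][150:290,220:370]]),None,fx=2.6,fy=2.6)[:,:,::-1])
E
```

```text
[[np.int32(261), np.int32(205), np.int32(27), np.int32(46), np.int32(1042)]]
[469.2   8.7  96.5] cost px 37.5
[[np.int32(261), np.int32(205), np.int32(27), np.int32(46), np.int32(1042)], [np.int32(283), np.int32(234), np.int32(24), np.int32(17), np.int32(354)]]
[469.    8.4  94.4] cost px 520.7
[0.47306473 0.00781126 0.22295007] [0.48164353 0.52935668 0.0296532 ]
```

View pics/a7.png

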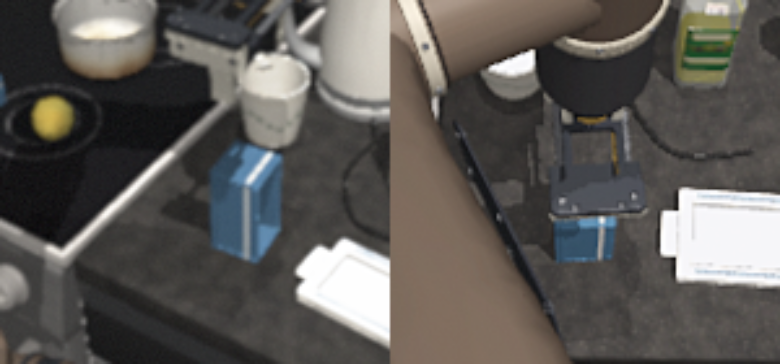

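The cover stands alone: base at (240,240) in the left crop, white band toward the dish. I go back down, take hold afresh with a firmer grip, and carry it +85 mm in y so there is room to lay it over.

Call:
{"api": "send_rows", "payload": {"moves": [{"slide":[0,0,0.2],"turn":0,"gripper":1},{"slide":[0,0,0.42],"turn":0,"gripper":1},{"slide":[0,0,0.64],"turn":0,"gripper":1},{"slide":[0,0,0.8],"turn":0,"gripper":1},{"slide":[0,0,0.88],"turn":0,"gripper":1}]}}

```text
time_s: 12.52
tcp_pos: [0.4682, 0.0065, 0.0831]
eef_rot: [179.7, -0.1, -85.3]
contact_force: [0.8, 0.5, -0.0]
gripper_width: 0.0875
gripper_force: 0.0
```

Call:
{"api": "send_rows", "payload": {"moves": [{"slide":[0,0,0],"turn":0,"gripper":0.85},{"slide":[0,0,0],"turn":0,"gripper":0.76},{"slide":[0,0,0],"turn":0,"gripper":0.72},{"slide":[0,0,0],"turn":0,"gripper":0.6},{"slide":[0,0,0],"turn":0,"gripper":0.5}], "newtons": 15}}

```text
time_s: 12.93
tcp_pos: [0.4714, 0.0075, 0.0878]
eef_rot: [-179.9, 0.0, -85.3]
contact_force: [-0.7, 1.0, 1.4]
gripper_width: 0.0618
gripper_force: 15.0
```

Call:
{"api": "send_rows", "payload": {"moves": [{"slide":[0,0,-0.04],"turn":0,"gripper":0.5},{"slide":[-0.1,0,-0.08],"turn":0,"gripper":0.5},{"slide":[-0.25,0,-0.08],"turn":0,"gripper":0.5},{"slide":[-0.42,0,-0.08],"turn":0,"gripper":0.5},{"slide":[-0.57,0,-0.08],"turn":0,"gripper":0.5}]}}

```text
time_s: 13.35
tcp_pos: [0.4637, 0.0936, 0.0996]
eef_rot: [-179.9, 0.0, -85.3]
contact_force: [1.2, 0.1, -1.7]
gripper_width: 0.062
gripper_force: 15.0
```

```bash
python3 - <<'E'
from h import *
tilt(("scene",));tilt()
E
```

```text
tilt fit cost,angle,e,z (np.float64(221.5), 88, 50, 0) F [ 0.9  4.8 -1.6] M [ 0.95 -0.21 -0.03] tcp [0.4644 0.0964 0.0998]
tilt fit cost,angle,e,z (np.float64(628.5), 92, 50, 0) F [ 0.4 -0.5 -2.1] M [-0.11  0.   -0.01] tcp [0.4638 0.0938 0.0994]
```

Call:
{"api": "send_rows", "payload": {"moves": [{"slide":[0,0,0.03],"turn":0,"gripper":0.5},{"slide":[0,0,0.06],"turn":0,"gripper":0.5},{"slide":[0,0,0.08],"turn":0,"gripper":0.5},{"slide":[0,0,0.09],"turn":0,"gripper":0.5},{"slide":[0,0,0.09],"turn":0,"gripper":0.5}]}}

```text
time_s: 13.92
tcp_pos: [0.4639, 0.0916, 0.0864]
eef_rot: [-180.0, -0.0, -85.3]
contact_force: [-5.1, -0.3, 15.6]
gripper_width: 0.0617
gripper_force: 15.0
```

Call:
{"api": "send_rows", "payload": {"moves": [{"slide":[0,0,0],"turn":0,"gripper":0.5},{"slide":[0.04,0,-0.008],"turn":0,"gripper":0.5},{"slide":[0.09,0,-0.013],"turn":0,"gripper":0.5},{"slide":[0.18,0,-0.02],"turn":0,"gripper":0.5},{"slide":[0.27,0,-0.017],"turn":0,"gripper":0.5}], "newtons": 4}}

```text
time_s: 14.33
tcp_pos: [0.4671, 0.0511, 0.0879]
eef_rot: [-180.0, 0.0, -85.3]
contact_force: [-1.4, -0.4, 1.7]
gripper_width: 0.062
gripper_force: 4.0
```

```bash
python3 - <<'E'
from h import *
tilt(("scene",));tilt()
E
```

```text
tilt fit cost,angle,e,z (np.float64(242.5), 108, 50, 5) F [-0.2 -2.9  1.7] M [-0.32 -0.08  0.06] tcp [0.4667 0.0494 0.0876]
tilt fit cost,angle,e,z (np.float64(658.5), 108, 50, 5) F [-1.1 -0.6  2.6] M [0.14 0.44 0.03] tcp [0.4669 0.0507 0.0877]
```

Call:
{"api": "send_rows", "payload": {"moves": [{"slide":[0.077,0,0.013],"turn":0,"gripper":0.5},{"slide":[0.153,0,0.03],"turn":0,"gripper":0.5},{"slide":[0.225,0,0.056],"turn":0,"gripper":0.5},{"slide":[0.295,0,0.09],"turn":0,"gripper":0.5},{"slide":[0.362,0,0.13],"turn":0,"gripper":0.5}]}}

```text
time_s: 14.9
tcp_pos: [0.4715, -0.0033, 0.0679]
eef_rot: [-180.0, -0.0, -85.3]
contact_force: [0.2, -1.9, 2.2]
gripper_width: 0.0621
gripper_force: 4.0
```

```bash
python3 - <<'E'
from h import *
tilt(("scene",));tilt()
E
```

```text
tilt fit cost,angle,e,z (np.float64(332.0), 136, 45, 10) F [-0.3 -4.5  2.9] M [-1.26 -0.29 -0.04] tcp [ 0.4708 -0.0045  0.0666]
tilt fit cost,angle,e,z (np.float64(721.5), 136, 50, 5) F [-0.  -1.3  1. ] M [-0.5   0.26  0.03] tcp [ 0.4711 -0.0034  0.0673]
```

Call:
{"api": "send_rows", "payload": {"moves": [{"slide":[0.066,0,0.06],"turn":0,"gripper":0.5},{"slide":[0.125,0,0.127],"turn":0,"gripper":0.5},{"slide":[0.176,0,0.2],"turn":0,"gripper":0.5},{"slide":[0.217,0,0.28],"turn":0,"gripper":0.5},{"slide":[0.245,0,0.345],"turn":0,"gripper":0.5}]}}

```text
time_s: 15.47
tcp_pos: [0.4744, -0.0393, 0.0155]
eef_rot: [180.0, -0.0, -85.3]
contact_force: [0.2, -2.4, 0.1]
gripper_width: 0.0624
gripper_force: 4.0
```

```bash
python3 - <<'E'
from h import *
tilt(("scene",));tilt()
E
```

```text
tilt fit cost,angle,e,z (np.float64(485.0), 176, 50, 10) F [ 0.3 -1.  -2.2] M [-0.14 -0.38 -0.1 ] tcp [ 0.4735 -0.0397  0.014 ]
tilt fit cost,angle,e,z (np.float64(856.5), 172, 50, 10) F [-0.2  0.1 -1.8] M [ 0.   -0.01 -0.02] tcp [ 0.4739 -0.0389  0.0156]
```

Call:
{"api": "send_rows", "payload": {"moves": [{"slide":[0,0,0.01],"turn":0,"gripper":0.5},{"slide":[0,0,0.02],"turn":0,"gripper":0.5},{"slide":[0,0,0.03],"turn":0,"gripper":0.5},{"slide":[0,0,0.035],"turn":0,"gripper":0.5},{"slide":[0,0,0.035],"turn":0,"gripper":0.5}]}}

```text
time_s: 16.03
tcp_pos: [0.4749, -0.0383, 0.0115]
eef_rot: [-179.9, 0.0, -85.3]
contact_force: [-0.5, -1.9, 0.6]
gripper_width: 0.0625
gripper_force: 4.0
```

```bash
python3 - <<'E'
from h import *
tilt(("scene",));tilt()
E
```

```text
tilt fit cost,angle,e,z (np.float64(465.5), 176, 50, 10) F [ 1.1 -1.   1. ] M [-0.37 -0.24 -0.07] tcp [ 0.4749 -0.0383  0.0115]
tilt fit cost,angle,e,z (np.float64(856.5), 176, 50, 10) F [ 0.6 -1.2 -0.2] M [-0.21 -0.25 -0.07] tcp [ 0.4748 -0.0383  0.0115]
```

Call:
{"api": "send_rows", "payload": {"moves": [{"slide":[0,0,0],"turn":0,"gripper":0.74},{"slide":[0,0,0],"turn":0,"gripper":0.8},{"slide":[0,0,0],"turn":0,"gripper":0.9},{"slide":[0,0,0],"turn":0,"gripper":1},{"slide":[0,0,0],"turn":0,"gripper":1}]}}

```text
time_s: 16.6
tcp_pos: [0.4745, -0.0385, 0.0113]
eef_rot: [180.0, 0.0, -85.3]
contact_force: [0.2, -0.8, -0.1]
gripper_width: 0.0839
gripper_force: 0.0
```

Call:
{"api": "send_rows", "payload": {"moves": [{"slide":[0,0,-0.12],"turn":0,"gripper":1},{"slide":[0,0,-0.34],"turn":0,"gripper":1},{"slide":[0,0,-0.56],"turn":0,"gripper":1},{"slide":[0,0,-0.78],"turn":0,"gripper":1},{"slide":[0,0,-1],"turn":0,"gripper":1}]}}

```text
time_s: 17.02
tcp_pos: [0.4741, -0.0387, 0.163]
eef_rot: [180.0, -0.0, -85.3]
contact_force: [1.9, 0.7, -0.3]
gripper_width: 0.0878
gripper_force: 0.0
```

Call:
{"api": "send_rows", "payload": {"moves": [{"slide":[-0.15,0,-0.1],"turn":0,"gripper":1},{"slide":[-0.35,0,-0.2],"turn":0,"gripper":1},{"slide":[-0.55,0,-0.3],"turn":0,"gripper":1},{"slide":[-0.75,0,-0.4],"turn":0,"gripper":1},{"slide":[-1,0,-0.4],"turn":0,"gripper":1}]}}

```text
time_s: 17.43
tcp_pos: [0.4633, 0.1122, 0.2246]
eef_rot: [-179.7, 0.1, -85.3]
contact_force: [1.5, -0.3, 1.0]
gripper_width: 0.0876
gripper_force: 0.0
```

```bash
python3 - <<'E'
from h import *
s=optics.capture("scene");t=optics.capture("top")
print(get_state()["tcp_pos"])
cv2.imwrite("pics/a8.png",cv2.resize(np.hstack([s["img"][150:300,200:370],t["img"][150:300,230:400]]),None,fx=2.3,fy=2.3)[:,:,::-1])
for ds in([s],[t],[s,t]):
    fit(ds,[.472,.007,.03],"blue",COVER,94.6); fit(ds,[.465,-.173,.01],"w",DISH,87)
E
```

```text
[0.46242262 0.11491916 0.2221401 ]
[[np.int32(255), np.int32(216), np.int32(44), np.int32(38), np.int32(1107)]]
[472.1   4.2  93.5] cost px 64.8
[[np.int32(294), np.int32(242), np.int32(66), np.int32(47), np.int32(1847)]]
[ 464.4 -171.9   87.4] cost px 72.4
[[np.int32(273), np.int32(220), np.int32(47), np.int32(30), np.int32(1171)]]
[474.3   3.3  95.2] cost px 58.4
[[np.int32(324), np.int32(222), np.int32(71), np.int32(39), np.int32(2298)]]
[ 465.6 -173.3   87.3] cost px 66.3
[[np.int32(255), np.int32(216), np.int32(44), np.int32(38), np.int32(1107)], [np.int32(273), np.int32(220), np.int32(47), np.int32(30), np.int32(1171)]]
[473.6   3.5  94.8] cost px 139.6
[[np.int32(294), np.int32(242), np.int32(66), np.int32(47), np.int32(1847)], [np.int32(324), np.int32(222), np.int32(71), np.int32(39), np.int32(2298)]]
[ 465.2 -172.5   86.9] cost px 154.0
```

View pics/a8.png

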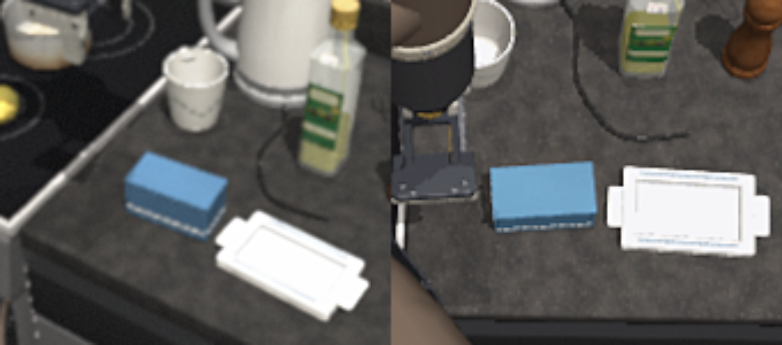

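The cover now lies open side down, at (175,195) in the left crop and (543,195) in the right. The dish hasn't moved. I'll grasp the cover at its middle.

Call:
{"api": "send_rows", "payload": {"moves": [{"slide":[0.15,0,0],"turn":0,"gripper":1},{"slide":[0.32,0,0.1],"turn":0,"gripper":1},{"slide":[0.5,0,0.25],"turn":0,"gripper":1},{"slide":[0.66,0,0.4],"turn":0,"gripper":1},{"slide":[0.735,0,0.5],"turn":0,"gripper":1}]}}

```text
time_s: 17.95
tcp_pos: [0.4698, -0.0013, 0.1443]
eef_rot: [179.9, -0.0, -85.4]
contact_force: [-0.3, 0.7, 0.2]
gripper_width: 0.0878
gripper_force: 0.0
```

Call:
{"api": "send_rows", "payload": {"moves": [{"slide":[0,0,0.17],"turn":0,"gripper":1},{"slide":[0,0,0.4],"turn":0,"gripper":1},{"slide":[0,0,0.6],"turn":0,"gripper":1},{"slide":[0,0,0.76],"turn":0,"gripper":1},{"slide":[0,0,0.82],"turn":0,"gripper":1}]}}

```text
time_s: 18.37
tcp_pos: [0.4688, -0.0002, 0.0201]
eef_rot: [179.7, -0.1, -85.4]
contact_force: [0.3, 0.2, 0.2]
gripper_width: 0.0876
gripper_force: 0.0
```

Call:
{"api": "send_rows", "payload": {"moves": [{"slide":[0,0,0],"turn":0,"gripper":0.85},{"slide":[0,0,0],"turn":0,"gripper":0.76},{"slide":[0,0,0],"turn":0,"gripper":0.72},{"slide":[0,0,0],"turn":0,"gripper":0.6},{"slide":[0,0,0],"turn":0,"gripper":0.5}], "newtons": 15}}

```text
time_s: 18.78
tcp_pos: [0.4722, 0.0014, 0.0247]
eef_rot: [-179.9, 0.0, -85.3]
contact_force: [0.0, -0.1, 4.7]
gripper_width: 0.0621
gripper_force: 15.0
```

```bash
python3 - <<'E'
from h import *
s=[]
for i in range(6): optics.capture("top"); x=get_state(); s.append(np.r_[x["tcp_pos"],x["eef_rot"][2]])
print(np.mean(s,0),np.std(s,0),x["contact_force"])
E
```

```text
[ 4.72158032e-01  1.40798110e-03  2.46581929e-02 -8.52696454e+01] [5.97440436e-06 8.64844986e-06 5.78231256e-06 2.37450999e-03] [-1.53858186  0.59466254  7.07312785]
```

Call:
{"api": "send_rows", "payload": {"moves": [{"slide":[0,0,-0.04],"turn":0,"gripper":0.5},{"slide":[0,0,-0.12],"turn":0,"gripper":0.5},{"slide":[0,0,-0.22],"turn":0,"gripper":0.5},{"slide":[0,0,-0.3],"turn":0,"gripper":0.5},{"slide":[0,0,-0.36],"turn":0,"gripper":0.5}], "newtons": 20}}

```text
time_s: 19.5
tcp_pos: [0.4715, 0.0012, 0.0788]
eef_rot: [-179.9, 0.0, -85.3]
contact_force: [0.5, -0.1, -3.1]
gripper_width: 0.0618
gripper_force: 20.0
```

Call:
{"api": "send_rows", "payload": {"moves": [{"slide":[0.15,0.02,0],"turn":0.02,"gripper":0.5},{"slide":[0.35,0.05,0],"turn":0.04,"gripper":0.5},{"slide":[0.57,0.08,0],"turn":0.06,"gripper":0.5},{"slide":[0.79,0.11,0],"turn":0.083,"gripper":0.5},{"slide":[0.99,0.13,0],"turn":0.083,"gripper":0.5}]}}

```text
time_s: 19.92
tcp_pos: [0.4633, -0.15, 0.0777]
eef_rot: [-180.0, 0.0, -92.9]
contact_force: [0.1, 1.0, -2.5]
gripper_width: 0.0612
gripper_force: 20.0
```

```bash
python3 - <<'E'
from h import *
x=get_state();print(x["tcp_pos"],x["eef_rot"],x["contact_force"],x["gripper_width"])
E
```

```text
[ 0.46334096 -0.1499533   0.07769617] [-1.79993226e+02  1.39852271e-02 -9.28681879e+01] [ 0.08919909  0.96431994 -2.53079381] 0.0611910777335909
```

Call:
{"api": "send_rows", "payload": {"moves": [{"slide":[0.04,-0.003,0],"turn":0,"gripper":0.5},{"slide":[0.09,-0.006,0],"turn":0,"gripper":0.5},{"slide":[0.14,-0.01,0],"turn":0,"gripper":0.5},{"slide":[0.167,-0.012,0],"turn":0,"gripper":0.5},{"slide":[0.167,-0.012,0],"turn":0,"gripper":0.5}]}}

```text
time_s: 20.33
tcp_pos: [0.4647, -0.1738, 0.0773]
eef_rot: [180.0, -0.0, -92.8]
contact_force: [-0.8, 0.5, -2.9]
gripper_width: 0.0618
gripper_force: 20.0
```

```bash
python3 - <<'E'
from h import *
s=optics.capture("scene");t=optics.capture("top")
x=get_state();print(x["tcp_pos"],x["eef_rot"][2])
z=x["tcp_pos"][2]-.0247
for ds in([s],[t],[s,t]): fit(ds,[.465,-.173,z+.03],"blue",COVER,87,z=z)
cv2.imwrite("pics/a9.png",cv2.resize(np.hstack([s["img"][190:310,260:400],t["img"][170:290,290:430]]),None,fx=2.8,fy=2.8)[:,:,::-1])
E
```

```text
[ 0.46470207 -0.17319586  0.07733228] -92.73716528996671
[[np.int32(305), np.int32(236), np.int32(49), np.int32(29), np.int32(601)]]
[ 467.2 -171.5   90.5] cost px 473.5
[[np.int32(362), np.int32(227), np.int32(14), np.int32(7), np.int32(87)]]
[ 475.5 -147.7   62.9] cost px 1294.9
[[np.int32(305), np.int32(236), np.int32(49), np.int32(29), np.int32(601)], [np.int32(362), np.int32(227), np.int32(14), np.int32(7), np.int32(87)]]
[ 463.4 -176.5  104.2] cost px 1798.6
```

```bash
cat >> h.py <<'E'
def held(z,yaw,g,rad=45):
    out=[]
    for c in("scene","top"):
        d=optics.capture(c); m=bmask(d["img"],"blue"); k=np.zeros_like(m); q=proj(d,[[*g,z+.03]])[0]
        cv2.circle(k,tuple(int(v) for v in q.round()),rad,1,-1); m=m*k
        n,l,st,_=cv2.connectedComponentsWithStats(m)
        for i in range(1,n):
            if st[i,4]<6: m[l==i]=0
        hull=lambda P:cv2.convexHull(P.astype(np.float32))[:,0]
        H=hull(np.argwhere(m)[:,::-1])
        def P(x,y): return proj(d,COVER@R.from_euler('z',yaw,degrees=True).as_matrix().T+[x,y,z])
        # support distances of blue hull vs model in 36 directions, robust
        A=np.radians(np.arange(0,360,5)); D=np.c_[np.cos(A),np.sin(A)]
        sm=(H@D.T).max(0)
        from scipy.optimize import least_squares
        f=lambda p:(P(*p/1000)@D.T).max(0)-sm-0.5
        r=least_squares(f,np.array(g)*1000,loss="soft_l1",f_scale=.3,x_scale=1)
        print(c,r.x.round(1),np.count_nonzero(m),"res",f(r.x)[::3].round(1)); 
E
python3 - <<'E'
from h import *
x=get_state(); held(x["tcp_pos"][2]-.0247,87.25,[.465,-.173])
t=optics.capture("top")
# pocket-independent dish check, scene only
E
```

```text
scene [ 480.2 -166.8] 582 res [ 0.7  0.4  0.5  0.4  0.5  0.6  0.5  0.4  0.3  0.7  0.9  0.9  0.2  1.4
  3.7  6.2 12.  17.  15.7  8.6  4.   4.1  3.2  2. ]
top [ 467.7 -173. ] 564 res [ 0.3  0.1 -0.2  1.4  2.6  3.6  3.3  0.8  0.9  0.9  0.9  0.7  0.5 -0.3
  0.3  0.5  0.7  0.8  0.8  2.1  2.   1.8  1.4  0.8]
```

Call:
{"api": "send_rows", "payload": {"moves": [{"slide":[0.005,0.005,0.03],"turn":0,"gripper":0.5},{"slide":[0.005,0.005,0.09],"turn":0,"gripper":0.5},{"slide":[0.005,0.005,0.15],"turn":0,"gripper":0.5},{"slide":[0.005,0.005,0.19],"turn":0,"gripper":0.5},{"slide":[0.005,0.005,0.2],"turn":0,"gripper":0.5}], "newtons": 12}}

```text
time_s: 21.0
tcp_pos: [0.4626, -0.1743, 0.0455]
eef_rot: [179.8, -0.0, -92.8]
contact_force: [-0.7, -0.3, -2.7]
gripper_width: 0.062
gripper_force: 12.0
```

Call:
{"api": "send_rows", "payload": {"moves": [{"slide":[0,0,0.01],"turn":0,"gripper":0.5},{"slide":[0,0,0.02],"turn":0,"gripper":0.5},{"slide":[0,0,0.03],"turn":0,"gripper":0.5},{"slide":[0,0,0.04],"turn":0,"gripper":0.5},{"slide":[0,0,0.04],"turn":0,"gripper":0.5}]}}

```text
time_s: 21.42
tcp_pos: [0.4638, -0.1744, 0.0412]
eef_rot: [-180.0, 0.0, -92.8]
contact_force: [0.0, 1.0, -2.0]
gripper_width: 0.0621
gripper_force: 12.0
```

Call:
{"api": "send_rows", "payload": {"moves": [{"slide":[0,0,0.007],"turn":0,"gripper":0.5},{"slide":[0,0,0.014],"turn":0,"gripper":0.5},{"slide":[0,0,0.021],"turn":0,"gripper":0.5},{"slide":[0,0,0.028],"turn":0,"gripper":0.5},{"slide":[0,0,0.028],"turn":0,"gripper":0.5}]}}

```text
time_s: 21.83
tcp_pos: [0.4637, -0.1744, 0.0369]
eef_rot: [180.0, 0.0, -92.8]
contact_force: [0.6, -0.4, -2.7]
gripper_width: 0.0619
gripper_force: 12.0
```

Call:
{"api": "send_rows", "payload": {"moves": [{"slide":[0,0,0.005],"turn":0,"gripper":0.5},{"slide":[0,0,0.01],"turn":0,"gripper":0.5},{"slide":[0,0,0.015],"turn":0,"gripper":0.5},{"slide":[0,0,0.02],"turn":0,"gripper":0.5},{"slide":[0,0,0.025],"turn":0,"gripper":0.5}]}}

```text
time_s: 22.25
tcp_pos: [0.4638, -0.1744, 0.0333]
eef_rot: [-180.0, 0.0, -92.8]
contact_force: [-0.4, -0.5, -2.3]
gripper_width: 0.0616
gripper_force: 12.0
```

Call:
{"api": "send_rows", "payload": {"moves": [{"slide":[0,0,0.003],"turn":0,"gripper":0.5},{"slide":[0,0,0.006],"turn":0,"gripper":0.5},{"slide":[0,0,0.009],"turn":0,"gripper":0.5},{"slide":[0,0,0.012],"turn":0,"gripper":0.5},{"slide":[0,0,0.012],"turn":0,"gripper":0.5}]}}

```text
time_s: 22.67
tcp_pos: [0.4637, -0.1744, 0.0326]
eef_rot: [-180.0, -0.0, -92.7]
contact_force: [-5.2, 2.1, 12.4]
gripper_width: 0.0623
gripper_force: 12.0
```

The rim touched the pocket floor at the expected height (about 8 mm). I relieve the pressure and let go.

Call:
{"api": "send_rows", "payload": {"moves": [{"slide":[0,0,-0.006],"turn":0,"gripper":0.5},{"slide":[0,0,-0.006],"turn":0,"gripper":0.73},{"slide":[0,0,-0.006],"turn":0,"gripper":0.78},{"slide":[0,0,-0.006],"turn":0,"gripper":0.9},{"slide":[0,0,-0.006],"turn":0,"gripper":1}]}}

```text
time_s: 23.08
tcp_pos: [0.464, -0.1744, 0.0324]
eef_rot: [-180.0, -0.0, -92.8]
contact_force: [0.3, -0.0, 0.0]
gripper_width: 0.0764
gripper_force: 0.0
```

Call:
{"api": "send_rows", "payload": {"moves": [{"slide":[0,0,0],"turn":0,"gripper":1},{"slide":[0,0,-0.1],"turn":0,"gripper":1},{"slide":[0,0,-0.35],"turn":0,"gripper":1},{"slide":[0,0,-0.6],"turn":0,"gripper":1},{"slide":[0,0,-0.85],"turn":0,"gripper":1}]}}

```text
time_s: 23.5
tcp_pos: [0.4632, -0.1744, 0.1612]
eef_rot: [179.9, -0.0, -92.8]
contact_force: [1.0, 0.6, -0.7]
gripper_width: 0.0874
gripper_force: 0.0
```

Call:
{"api": "send_rows", "payload": {"moves": [{"slide":[-0.15,0,-0.1],"turn":0,"gripper":1},{"slide":[-0.35,0,-0.2],"turn":0,"gripper":1},{"slide":[-0.57,0,-0.3],"turn":0,"gripper":1},{"slide":[-0.79,0,-0.3],"turn":0,"gripper":1},{"slide":[-1,0,-0.3],"turn":0,"gripper":1}]}}

```text
time_s: 23.92
tcp_pos: [0.4715, -0.023, 0.2062]
eef_rot: [-179.9, 0.1, -92.8]
contact_force: [0.9, -0.4, -0.4]
gripper_width: 0.0873
gripper_force: 0.0
```

```bash
python3 - <<'E'
from h import *
s=optics.capture("scene");t=optics.capture("top")
print(get_state()["tcp_pos"],get_state()["contact_force"])
for ds in([s],[t]):
    for z in(.004,.008,.014): fit(ds,[.465,-.173,.04],"blue",COVER,87,z=z)
    fit(ds,[.465,-.173,.01],"w",DISH,87)
E
```

```text
[ 0.47150069 -0.02132103  0.20536847] [ 0.29154953  0.6267802  -0.0080799 ]
[[np.int32(305), np.int32(236), np.int32(47), np.int32(40), np.int32(1110)]]
[ 481.  -167.5   89.4] cost px 189.5
[[np.int32(305), np.int32(236), np.int32(47), np.int32(40), np.int32(1110)]]
[ 475.7 -170.    91.9] cost px 200.1
[[np.int32(305), np.int32(236), np.int32(47), np.int32(40), np.int32(1110)]]
[ 472.  -170.9   91.9] cost px 218.6
[[np.int32(294), np.int32(245), np.int32(66), np.int32(44), np.int32(873)]]
[ 462.7 -172.3   88.4] cost px 200.6
[[np.int32(338), np.int32(223), np.int32(46), np.int32(30), np.int32(1186)]]
[ 468.1 -174.7   86.2] cost px 81.6
[[np.int32(338), np.int32(223), np.int32(46), np.int32(30), np.int32(1186)]]
[ 466.9 -174.3   85.5] cost px 87.4
[[np.int32(338), np.int32(223), np.int32(46), np.int32(30), np.int32(1186)]]
[ 465.  -172.9   86.3] cost px 96.2
[[np.int32(324), np.int32(222), np.int32(71), np.int32(39), np.int32(1040)]]
[ 465.1 -173.7   86.6] cost px 73.8
```

```bash
python3 - <<'E'
from h import *
s=optics.capture("scene");t=optics.capture("top")
for n,ds in(("s",[s]),("t",[t]),("st",[s,t])):
  for z in(.014,.018,.022): print(n,z);fit(ds,[.465,-.173,.04],"blue",box(.12,.062,.05),87,z=z)
E
```

```text
s 0.014
[[np.int32(305), np.int32(236), np.int32(47), np.int32(40), np.int32(1106)]]
[ 472.8 -170.2   85.7] cost px 103.2
s 0.018
[[np.int32(305), np.int32(236), np.int32(47), np.int32(40), np.int32(1106)]]
[ 469.1 -170.7   84.3] cost px 115.2
s 0.022
[[np.int32(305), np.int32(236), np.int32(47), np.int32(40), np.int32(1106)]]
[ 466.9 -172.5   89.4] cost px 123.5
t 0.014
[[np.int32(338), np.int32(223), np.int32(46), np.int32(30), np.int32(1182)]]
[ 467.1 -174.    86.2] cost px 63.2
t 0.018
[[np.int32(338), np.int32(223), np.int32(46), np.int32(30), np.int32(1182)]]
[ 466.  -173.6   85.7] cost px 66.9
t 0.022
[[np.int32(338), np.int32(223), np.int32(46), np.int32(30), np.int32(1182)]]
[ 464.8 -173.1   86.2] cost px 70.9
st 0.014
[[np.int32(305), np.int32(236), np.int32(47), np.int32(40), np.int32(1106)], [np.int32(338), np.int32(223), np.int32(46), np.int32(30), np.int32(1182)]]
[ 468.3 -172.6   86. ] cost px 227.6
st 0.018
[[np.int32(305), np.int32(236), np.int32(47), np.int32(40), np.int32(1106)], [np.int32(338), np.int32(223), np.int32(46), np.int32(30), np.int32(1182)]]
[ 466.5 -172.4   85.7] cost px 196.9
st 0.022
[[np.int32(305), np.int32(236), np.int32(47), np.int32(40), np.int32(1106)], [np.int32(338), np.int32(223), np.int32(46), np.int32(30), np.int32(1182)]]
[ 464.7 -172.7   85.8] cost px 200.1
```

The combined fit puts the cover within about 1–2 mm of the pocket's centre, and the floor contact height also matches. I'm handing it in.

```bash
python3 -c "
from plant import order
print(order.close_job())"
```

```text
the job is handed in; nothing more can be done
None
```

The job is handed in, but no verdict came back: the cover stood by itself on its end, was regrasped and laid over on the counter, then set open side down in the dish's pocket, where the camera fits put it within about 2 mm of centre.

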